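# Batch-weigh mounting angles on the lab balance

### The arm

A 6-joint arm with a two-finger parallel gripper is mounted at the origin on the work surface. World frame = base frame: x ahead of the robot, y to its left, z up, the work surface at z = 0. Lengths are in m, angles in rad, forces in N, time in s.
With the tool pointing down it reaches from about 0.35 to 0.775 m from the base axis. Payload 7.3 kg.
Tool frame: the origin (TCP) lies at the very end of the fingers, on their centre line; the grasp point (between the pads) lies robot.pinch_z behind it (robot.pinch_z is the distance from the TCP to the grasp point, in m); y points along the fingers, z is the direction in which the jaws open and shut, and the axes are right-handed (so a half turn about y gives the same grasp; the last joint's range is limited). The gripper opens to 92 mm and grips with 3 to 60 N. Pads are 19 mm wide; open, the fingers measure 130 mm over their backs; the gripper's body (75 mm by 190 mm) begins 47 mm behind the grasp point.
Start: joints at [1.166, 0.342, 1.524, -0, 1.275, -0.146], TCP at [0.134, 0.508, 0.227] pointing down, gripper open.
Joint ranges: [-2.53, 2.53], [-0.77, 2.02], [0.04, 2.7], [-1, 4.14], [0.28, 2.66], [-3.11, 3.11]. Speed limits (rad/s): [2.57, 2.57, 3.14, 3.14, 3.14, 3.14].

### API

Orientations are given as [roll, pitch, yaw] about the fixed x, y, z axes, in that order (R = Rz(yaw) Ry(pitch) Rx(roll)).
In Python, from cell import status, viewer, robot gives the robot as it stands. The module is installed in compiled form; this text tells all that it offers.
- The arm moves only by the shell command python3 -m pendant 'ROWS' [FORCE]. ROWS is JSON, a list that holds one entry, the list of rows, each a list of 7 numbers: the shift along the tool's x, y, z in cm, then the turn, a rotation vector about the tool's x, y, z in rad, then the finger opening in cm, from 0 to 9.18. A call has 1 to 20 rows; each row is the pose to reach, as a shift and turn from the pose commanded when the call began, along the tool's axes at that moment; what a row does not reach only later rows make up. A row lasts 1/10 s, in which the tool goes at most 50 mm and 8.59 degrees, less where a joint would pass 70% of its speed; a pose out of reach is approached as far as the arm can. A call with a gripper value outside its range is refused whole. The fingers move at their own pace and stop on an object; FORCE is the grip in N (left out, the last holds). Time passes only in rows, so rows that repeat a pose let the fingers close. It gives the time, the measured TCP pose, the force and the opening at its end, in the units of the state.
- status.observe(): the state, without advancing time (a new reading comes with each control period).
- viewer.read_camera(name): name is "scene" or "top" or "wrist"; returns a dict with "image" (384x512x3 uint8, red, green, blue), "range_z" (384x512 float32, m along the optical axis (not along the pixel's ray), 0 where there is no reading), "fx", "fy", "cx", "cy" (pixels), "camera_from_world" (4x4, takes a point from world to camera coordinates). Camera axes: x right, y up, looking along -z (the intrinsics and any distortion apply to the point x, -y, -z); pixel columns grow to the right and rows downward; lengths in m; the calibration is good to about 2 mm. A picture is of the moment at which its call begins.
- robot.hand_in(): hands the job in, once; it reports no verdict.
The state is a dict: "time": time; "qpos": joint angles; "qvel": joint speeds; "joint_efforts": joint torques, N m; "tool_pos": TCP position; "tool_rot": TCP orientation; "contact_force": force on the tool from outside, world axes, zero at the start; "torque": the same for the moment, N m; "opening": finger opening in m.
Only numpy, scipy, OpenCV 4.12 (cv2) and the standard library are available. Lean on these libraries where they do the work, as an engineer would, in place of code of your own. Each camera call takes 0.05 s, during which the arm holds its last target. There are 200 camera calls.

### The job

Weigh the batch of aluminium mounting angles on the balance: lift the canister off the pan and stand it on the middle of the cork mat, then press the blue tare key while the pan is empty. Stack all the angles on the pan as one level pile over its centre, lips up, each turned half round from the one beneath so that the lips alternate sides and the pile stays balanced, then let go and press the green print key with the complete pile in place. Leave the canister on its mat and the pile on the pan, and do not disturb the flask, the bottle or the spatula.

Things in the scene. Friction and masses are not known exactly. Their poses are not given: they have to be found in the camera images.
- balance: Top-loading laboratory balance, white plastic, fixed to the bench, 270 deep (its x) x 200 wide (its y). Origin: centre of its underside on the bench; its +x points away from the keys, so its front with the keys is at -x. The housing is 50 high at the front strip with the display and 58 high under the pan.
- pan_top (a point): Centre of the upper face of the balance's round steel pan: 120 in diameter, 5 thick, its top 78 above the bench, at x = +40, y = 0 in the balance's frame. The pan does not move when loaded.
- tare (a joint): Blue tare key at the front left (+y) of the balance. 0 = up, 0.006 m = fully down; springs back; full travel takes about 3.5 N straight down.
- tare_top (a point): Centre of the upper face of the blue tare key, 24 in diameter; 72 above the bench when up, moves down with the key.
- print (a joint): Green print key at the front right (-y) of the balance; same size and action as the tare key (0.006 m = fully down, about 3.5 N).
- print_top (a point): Centre of the upper face of the green print key, 24 in diameter; 72 above the bench when up, moves down with the key.
- mat: Round cork mat, 130 in diameter, 4 thick, fixed on the bench to the left of the balance. Origin: centre of its underside, at bench level.
- canister: Lidded steel sample canister, 87 in diameter, 95 high to the top of its lid, about 0.45 kg, with a blue band and a fixed bail (arched carrying handle) over the lid, 149 high in all. It stands upright on the pan at the start. Origin: centre of its underside; z is up.
- canister_grip (a point): Centre of the black grip bar of the bail, over the canister's axis, 142 above its underside. The bar is 14 wide (canister's x), 14 high and 56 long (canister's y), level; free space of 40 between it and the lid, so it can be pinched from above across its 14 mm width.
- angle1: Machined aluminium mounting angle, L-shaped in side view, about 0.12 kg: a flat foot 72 long (its x) x 46 wide (its y) x 12 thick, with a lip rising across the whole width at its +x end, 10 thick (x = 26 to 36) and 22 high over all (10 above the foot). Two dark screw holes near the plain -x end. Origin: centre of the foot's underside; z is up. Lies on the bench lip up, to the right of the balance. May be absent.
- lip1 (a point): Middle of the top edge of the lip of angle1, at x = +31, z = 22 in its frame.
- angle2: Mounting angle just like angle1. May be absent.
- lip2 (a point): Middle of the top edge of the lip of angle2, at x = +31, z = 22 in its frame.
- angle3: Mounting angle just like angle1. May be absent.
- lip3 (a point): Middle of the top edge of the lip of angle3, at x = +31, z = 22 in its frame.
- angle4: Mounting angle just like angle1. May be absent.
- lip4 (a point): Middle of the top edge of the lip of angle4, at x = +31, z = 22 in its frame.
- angle5: Mounting angle just like angle1. May be absent.
- lip5 (a point): Middle of the top edge of the lip of angle5, at x = +31, z = 22 in its frame.
- angle6: Mounting angle just like angle1. May be absent.
- lip6 (a point): Middle of the top edge of the lip of angle6, at x = +31, z = 22 in its frame.
- flask: Bystander: empty glass conical flask, 76 in diameter at the foot, 120 high. Origin: centre of its underside.
- reagent: Bystander: amber reagent bottle with a blue cap, 68 in diameter, 140 high. Origin: centre of its underside.
- spatula: Bystander: stainless steel lab spatula, 170 long, 14 wide, 5 thick, lying on the bench along its x. Origin: its middle, underside.
Things that resemble listed ones, but are neither listed nor needed, are in the scene too. What is shaped like the angle4 but orange is not meant.

How it is judged:
On the way, in this order (a step that is already met when the one before it is completed fails the run):
1. the canister stands upright on the middle of the cork mat, let go (horizontal distance between canister and mat below 0.022 m and angle between canister's own z axis and vertical below 0.07 rad and height (world z) of canister below 0.009 m and contact force between the fingers and canister below 0.1 N), for 0.2 s.
2. the tare key is pressed down while the pan is empty (value of joint tare above 0.004 m and horizontal distance between each of canister, angle1, angle2, angle3, angle4, angle5, angle6 and pan_top above 0.09 m), for 0.05 s.
3. all the angles lie in one level, alternating pile over the pan's centre, let go (horizontal distance between each of angle1, angle2, angle3, angle4, angle5, angle6 and pan_top below 0.025 m and angle between each of angle1, angle2, angle3, angle4, angle5, angle6's own z axis and vertical below 0.07 rad and angle between the x axis of angle1 and the x axis of angle2, either way round below 0.21 rad and (z of angle2 in the frame of angle1 above 0.018 m or z of angle2 in the frame of angle1 below -0.018 m or x of lip2 in the frame of angle1 below -0.02 m) and angle between the x axis of each of angle1, angle2 and the x axis of angle3, either way round below 0.21 rad and (z of angle3 in the frame of angle1 above 0.018 m or z of angle3 in the frame of angle1 below -0.018 m or x of lip3 in the frame of angle1 below -0.02 m) and angle between the x axis of each of angle1, angle2, angle3 and the x axis of angle4, either way round below 0.21 rad and (z of angle4 in the frame of angle1 above 0.018 m or z of angle4 in the frame of angle1 below -0.018 m or x of lip4 in the frame of angle1 below -0.02 m) and angle between the x axis of each of angle1, angle2, angle3, angle4 and the x axis of angle5, either way round below 0.21 rad and (z of angle5 in the frame of angle1 above 0.018 m or z of angle5 in the frame of angle1 below -0.018 m or x of lip5 in the frame of angle1 below -0.02 m) and angle between the x axis of each of angle1, angle2, angle3, angle4, angle5 and the x axis of angle6, either way round below 0.21 rad and (z of angle6 in the frame of angle1 above 0.018 m or z of angle6 in the frame of angle1 below -0.018 m or x of lip6 in the frame of angle1 below -0.02 m) and (z of angle3 in the frame of angle2 above 0.018 m or z of angle3 in the frame of angle2 below -0.018 m or x of lip3 in the frame of angle2 below -0.02 m) and (z of angle4 in the frame of angle2 above 0.018 m or z of angle4 in the frame of angle2 below -0.018 m or x of lip4 in the frame of angle2 below -0.02 m) and (z of angle5 in the frame of angle2 above 0.018 m or z of angle5 in the frame of angle2 below -0.018 m or x of lip5 in the frame of angle2 below -0.02 m) and (z of angle6 in the frame of angle2 above 0.018 m or z of angle6 in the frame of angle2 below -0.018 m or x of lip6 in the frame of angle2 below -0.02 m) and (z of angle4 in the frame of angle3 above 0.018 m or z of angle4 in the frame of angle3 below -0.018 m or x of lip4 in the frame of angle3 below -0.02 m) and (z of angle5 in the frame of angle3 above 0.018 m or z of angle5 in the frame of angle3 below -0.018 m or x of lip5 in the frame of angle3 below -0.02 m) and (z of angle6 in the frame of angle3 above 0.018 m or z of angle6 in the frame of angle3 below -0.018 m or x of lip6 in the frame of angle3 below -0.02 m) and (z of angle5 in the frame of angle4 above 0.018 m or z of angle5 in the frame of angle4 below -0.018 m or x of lip5 in the frame of angle4 below -0.02 m) and (z of angle6 in the frame of angle4 above 0.018 m or z of angle6 in the frame of angle4 below -0.018 m or x of lip6 in the frame of angle4 below -0.02 m) and (z of angle6 in the frame of angle5 above 0.018 m or z of angle6 in the frame of angle5 below -0.018 m or x of lip6 in the frame of angle5 below -0.02 m) and contact force between the fingers and angle1 below 0.1 N and contact force between the fingers and angle2 below 0.1 N and contact force between the fingers and angle3 below 0.1 N and contact force between the fingers and angle4 below 0.1 N and contact force between the fingers and angle5 below 0.1 N and contact force between the fingers and angle6 below 0.1 N), for 0.3 s.
4. the print key is pressed down with the complete pile in place (value of joint print above 0.004 m and horizontal distance between each of angle1, angle2, angle3, angle4, angle5, angle6 and pan_top below 0.025 m and angle between each of angle1, angle2, angle3, angle4, angle5, angle6's own z axis and vertical below 0.07 rad), for 0.05 s.
At the end, for the whole second after the job is handed in: Every angle on the pan in one pile: foot centre within 25 mm of the pan's centre, lip up, level within 4 degrees, parallel within 12 degrees to the others, pointing opposite to the one beneath; canister upright on the mat, within 22 mm of its centre; all at rest, keys up (horizontal distance between each of angle1, angle2, angle3, angle4, angle5, angle6 and pan_top below 0.025 m and angle between each of angle1, angle2, angle3, angle4, angle5, angle6, canister's own z axis and vertical below 0.07 rad and angle between the x axis of angle1 and the x axis of angle2, either way round below 0.21 rad and (z of angle2 in the frame of angle1 above 0.018 m or z of angle2 in the frame of angle1 below -0.018 m or x of lip2 in the frame of angle1 below -0.02 m) and angle between the x axis of each of angle1, angle2 and the x axis of angle3, either way round below 0.21 rad and (z of angle3 in the frame of angle1 above 0.018 m or z of angle3 in the frame of angle1 below -0.018 m or x of lip3 in the frame of angle1 below -0.02 m) and angle between the x axis of each of angle1, angle2, angle3 and the x axis of angle4, either way round below 0.21 rad and (z of angle4 in the frame of angle1 above 0.018 m or z of angle4 in the frame of angle1 below -0.018 m or x of lip4 in the frame of angle1 below -0.02 m) and angle between the x axis of each of angle1, angle2, angle3, angle4 and the x axis of angle5, either way round below 0.21 rad and (z of angle5 in the frame of angle1 above 0.018 m or z of angle5 in the frame of angle1 below -0.018 m or x of lip5 in the frame of angle1 below -0.02 m) and angle between the x axis of each of angle1, angle2, angle3, angle4, angle5 and the x axis of angle6, either way round below 0.21 rad and (z of angle6 in the frame of angle1 above 0.018 m or z of angle6 in the frame of angle1 below -0.018 m or x of lip6 in the frame of angle1 below -0.02 m) and (z of angle3 in the frame of angle2 above 0.018 m or z of angle3 in the frame of angle2 below -0.018 m or x of lip3 in the frame of angle2 below -0.02 m) and (z of angle4 in the frame of angle2 above 0.018 m or z of angle4 in the frame of angle2 below -0.018 m or x of lip4 in the frame of angle2 below -0.02 m) and (z of angle5 in the frame of angle2 above 0.018 m or z of angle5 in the frame of angle2 below -0.018 m or x of lip5 in the frame of angle2 below -0.02 m) and (z of angle6 in the frame of angle2 above 0.018 m or z of angle6 in the frame of angle2 below -0.018 m or x of lip6 in the frame of angle2 below -0.02 m) and (z of angle4 in the frame of angle3 above 0.018 m or z of angle4 in the frame of angle3 below -0.018 m or x of lip4 in the frame of angle3 below -0.02 m) and (z of angle5 in the frame of angle3 above 0.018 m or z of angle5 in the frame of angle3 below -0.018 m or x of lip5 in the frame of angle3 below -0.02 m) and (z of angle6 in the frame of angle3 above 0.018 m or z of angle6 in the frame of angle3 below -0.018 m or x of lip6 in the frame of angle3 below -0.02 m) and (z of angle5 in the frame of angle4 above 0.018 m or z of angle5 in the frame of angle4 below -0.018 m or x of lip5 in the frame of angle4 below -0.02 m) and (z of angle6 in the frame of angle4 above 0.018 m or z of angle6 in the frame of angle4 below -0.018 m or x of lip6 in the frame of angle4 below -0.02 m) and (z of angle6 in the frame of angle5 above 0.018 m or z of angle6 in the frame of angle5 below -0.018 m or x of lip6 in the frame of angle5 below -0.02 m) and horizontal distance between canister and mat below 0.022 m and height (world z) of canister below 0.009 m and linear speed of each of angle1, angle2, angle3, angle4, angle5, angle6, canister below 0.02 m/s and value of joint each of tare, print below 0.002 m); the robot touches nothing.
It fails at once if the conical flask is pushed more than 3 cm (distance of flask from where it was at the start of the episode above 0.03 m).
It fails at once if the reagent bottle is pushed more than 3 cm (distance of reagent from where it was at the start of the episode above 0.03 m).
It fails at once if the spatula is pushed more than 3 cm (distance of spatula from where it was at the start of the episode above 0.03 m).
Of angle1, angle2, angle3, angle4, angle5, angle6 only 4 to 6 are there at a start; the rules pass over those that are not, and their reading is None.
At some moment in a run one of canister may be knocked a few centimetres aside while the robot is not near it.
It also fails if it takes over 210 s, if anything falls off the work surface, if the arm or the gripper's body presses on something with over 40 N, if the wrist force passes 120 N, or if a joint passes its speed limit or range.

## Working session

There is one attempt and no reset: what is moved stays moved. The work goes in short steps, Python scripts to look and compute and a shell command to move; the robot and the scene stay as the last step left them, time stands still between calls to the robot, and variables do not carry over. Pictures are saved under pics/ and viewed, about 12 in all and at most 16, crops included, and the job is handed in when it is done.

```bash
mkdir -p pics; ls; cat > h.py <<'E'
import numpy as np, cv2
from scipy.spatial.transform import Rotation as Ro
from cell import status, viewer, robot
def cam(n):
    return viewer.read_camera(n)
def save(c,name): cv2.imwrite('pics/'+name,cv2.cvtColor(c['image'],cv2.COLOR_RGB2BGR))
def plane(c,u,v,z):
    """pixel(s) -> world points on height z"""
    u=np.atleast_1d(u).astype(float);v=np.atleast_1d(v).astype(float)
    W=np.linalg.inv(c['camera_from_world'])
    d=np.stack([(u-c['cx'])/c['fx'],-(v-c['cy'])/c['fy'],-np.ones_like(u)],1)@W[:3,:3].T
    o=W[:3,3]; return o+d*((z-o[2])/d[:,2])[:,None]
def cloud(c):
    v,u=np.mgrid[:384,:512]; r=c['range_z']
    W=np.linalg.inv(c['camera_from_world'])
    p=np.stack([(u-c['cx'])/c['fx']*r,-(v-c['cy'])/c['fy']*r,-r],-1)
    return p@W[:3,:3].T+W[:3,3]
def proj(c,p):
    q=c['camera_from_world']@np.r_[p,1]; return c['cx']+c['fx']*q[0]/-q[2], c['cy']-c['fy']*q[1]/-q[2]
E
python3 - <<'E'
from h import *
s=status.observe(); print({k:np.round(v,3) for k,v in s.items()}, robot.pinch_z)
print(np.round(Ro.from_euler('xyz',s['tool_rot']).as_matrix(),3) )
for n in ['top','scene']:
    c=cam(n); save(c,n+'0.png'); W=np.linalg.inv(c['camera_from_world']); print(n,np.round(W,3),c['fx'],c.keys())
E
```

```text
pics
{'time': np.float64(0.0), 'qpos': array([ 1.166,  0.343,  1.525, -0.   ,  1.275, -0.146]), 'qvel': array([ 0.   , -0.001,  0.002, -0.002,  0.001,  0.   ]), 'joint_efforts': array([ 1.0000e-03, -4.3125e+01, -2.4422e+01,  7.2000e-02,  5.6000e-02,
       -0.0000e+00]), 'tool_pos': array([0.134, 0.507, 0.226]), 'tool_rot': array([-1.572,  0.   , -0.259]), 'contact_force': array([ 0.601,  1.434, -0.69 ]), 'torque': array([-0.023, -0.077,  0.001]), 'opening': np.float64(0.092)} 0.0188
[[ 0.967 -0.001  0.256]
 [-0.256 -0.001  0.967]
 [-0.    -1.    -0.002]]
top [[ 0.007  0.996 -0.094  0.487]
 [-1.     0.009  0.021 -0.002]
 [ 0.022  0.094  0.995  1.231]
 [ 0.     0.     0.     1.   ]] 383.13033997763546 dict_keys(['image', 'range_z', 'fx', 'fy', 'cx', 'cy', 'camera_from_world'])
scene [[ 0.731 -0.5    0.463  1.085]
 [ 0.682  0.557 -0.475 -0.514]
 [-0.02   0.663  0.748  0.933]
 [ 0.     0.     0.     1.   ]] 410.6533146654814 dict_keys(['image', 'range_z', 'fx', 'fy', 'cx', 'cy', 'camera_from_world'])
```

View pics/top0.png

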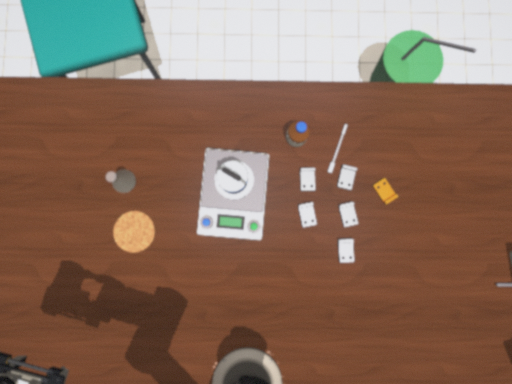

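View pics/scene0.png

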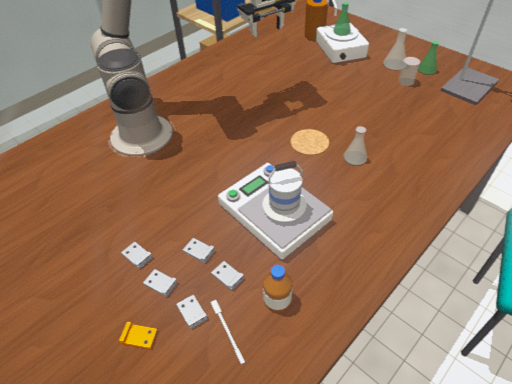

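```bash
python3 - <<'E'
from h import *
c=cam('top'); im=c['image']; hsv=cv2.cvtColor(im,cv2.COLOR_RGB2HSV)
P=cloud(c)
def comps(m,amin=60):
    n,l,st,ce=cv2.connectedComponentsWithStats(m.astype(np.uint8)); return [(i,st[i],ce[i],l==i) for i in range(1,n) if st[i][4]>amin]
m=(hsv[...,1]<70)&(hsv[...,2]>120); m[:90]=0
print('table z',np.median(P[300:340,300:400,2]))
for i,st,ce,mm in comps(m,80):
    pts=np.argwhere(mm)[:,::-1]; 
    w=plane(c,pts[:,0],pts[:,1],0.014)[:,:2]
    r=cv2.minAreaRect((w*1000).astype(np.float32)); print('white',st[:5],np.round(r[0],1),np.round(r[1],0),round(r[2],1),'z',np.round(np.median(P[mm][:,2]),3))
def col(name,lo,hi,z,box=None):
    m=cv2.inRange(hsv,lo,hi)>0; m[:90]=0
    for i,st,ce,mm in comps(m,8):
        print(name,np.round(ce,1),st[4],np.round(plane(c,ce[0],ce[1],z)[0],4))
col('orange',(8,120,150),(25,255,255),0.004)
col('blue',(100,120,60),(125,255,255),0.072)
col('green',(45,100,60),(80,255,255),0.072)
cv2.imwrite('pics/crop1.png',cv2.resize(cv2.cvtColor(im[110:270,190:410],cv2.COLOR_RGB2BGR),None,fx=3.6,fy=3.6,interpolation=cv2.INTER_CUBIC))
E
```

```text
table z 0.0005536827176891856
white [327 123  21  51 243] [ 735.  -284.8] [ 19. 175.] 71.1 z 0.003
white [ 196  147   74   94 5552] [583.7  49.8] [212. 284.] 85.2 z 0.058
white [337 164  21  27 403] [ 640.3 -313.7] [53. 81.] 75.4 z 0.012
white [299 167  17  25 404] [ 632.2 -186.1] [52. 78.] 89.8 z 0.012
white [106 171  27  21 250] [614.8 415.7] [93. 42.] 57.0 z 0.057
white [298 201  20  27 413] [ 519.  -185.7] [80. 53.] 11.0 z 0.012
white [339 201  20  27 406] [ 520.9 -316.8] [79. 54.] 11.7 z 0.012
white [338 238  17  26 411] [ 406.1 -308.6] [51. 79.] 89.3 z 0.012
white [214 349  68  35 893] [55.2 -1.6] [204. 100.] 89.9 z 0.013
white [ 12 371  29  13 135] [ 15.7 669. ] [88. 30.] 76.5 z 0.347
orange [302.  136.8] 10 [ 0.7719 -0.1718  0.004 ]
orange [385.1 190.8] 371 [ 0.5973 -0.4411  0.004 ]
orange [133.6 231.2] 1379 [0.4617 0.3632 0.004 ]
blue [301.1 126.7] 75 [ 0.788  -0.1596  0.072 ]
blue [205.8 221.6] 26 [0.4931 0.1283 0.072 ]
green [253.5 226. ] 26 [ 0.4811 -0.0151  0.072 ]
```

View pics/crop1.png

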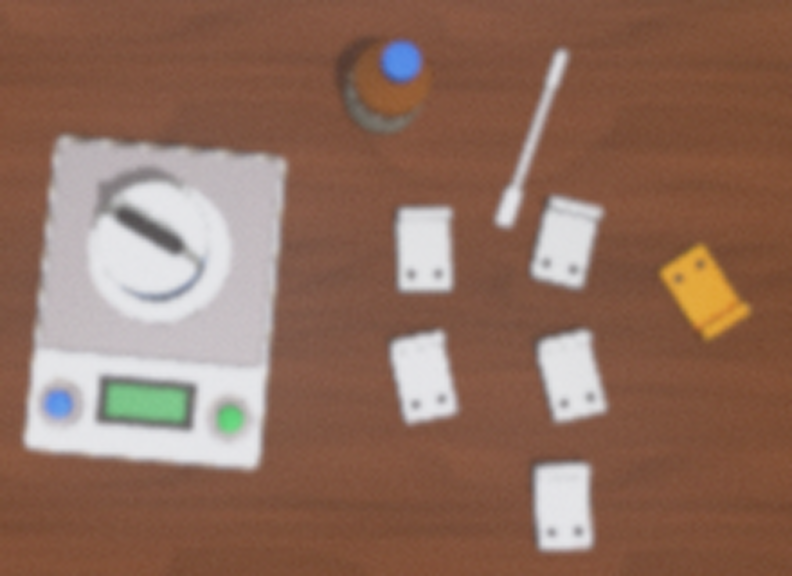

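```bash
cat >> h.py <<'E'
def ang(a): return (a+np.pi)%(2*np.pi)-np.pi
def go(p,zyaw):
    """print tool-axis shift (cm) and turn for TCP p, tool down, tool z at zyaw (rad)"""
    s=status.observe(); R=Ro.from_euler('xyz',s['tool_rot']); p=np.array(p,float)
    d=R.inv().apply(p-s['tool_pos'])*100
    z=np.array([np.cos(zyaw),np.sin(zyaw),0]); y=np.array([0,0,-1.]); x=np.cross(y,z)
    T=Ro.from_matrix(np.stack([x,y,z],1)); rv=(R.inv()*T).as_rotvec()
    q1=np.arctan2(p[1],p[0])
    print('t %.1f'%s['time'],'shift',np.round(d,2),'rot',np.round(rv,3),'rows>=',round(max(np.linalg.norm(d)/5,np.linalg.norm(rv)/.15),1),'q6~%.2f'%(q1-zyaw),'F',np.round(s['contact_force'],1),'open %.4f'%s['opening'])
E
python3 - <<'E'
from h import *
c=cam('top'); im=c['image']; P=cloud(c)
g=im.max(2); m=((g<75)).astype(np.uint8); m[:150]=0;m[200:]=0;m[:,:215]=0;m[:,262:]=0
m&=(P[...,2]>0.19)
v,u=np.nonzero(m); print(len(u),np.median(P[v,u],axis=0))
w=plane(c,u,v,0.224)[:,:2]; r=cv2.minAreaRect((w*1000).astype(np.float32)); print(r)
e=np.linalg.eigh(np.cov(w.T))[1][:,1]; ba=np.arctan2(e[1],e[0]); b=w.mean(0); print('bar',b,np.degrees(ba))
hz=(P[...,2]>0.05)&(P[...,2]<0.07); hz[:140]=0;hz[250:]=0;hz[:,:190]=0;hz[:,280:]=0
v,u=np.nonzero(hz); w=P[v,u][:,:2]; r=cv2.minAreaRect((w*1000).astype(np.float32)); print('housing',r)
# spatula near end
hsv=cv2.cvtColor(im,cv2.COLOR_RGB2HSV)
print('spat tip',plane(c,[330,346],[173,124],0.005))
go([b[0],b[1],0.33],ang(ba-np.pi/2) if ba>0 else ang(ba+np.pi/2))
E
```

```text
0 [nan nan nan]
((0.0, 0.0), (0.0, 0.0), 0.0)
bar [nan nan] nan
housing ((581.773681640625, 49.62120819091797), (195.99429321289062, 267.30072021484375), 85.51834869384766)
spat tip [[ 0.65342807 -0.26223     0.005     ]
 [ 0.81619409 -0.3166739   0.005     ]]
  return _methods._mean(a, axis=axis, dtype=dtype,
  ret = um.true_divide(
  avg = a.mean(axis, **keepdims_kw)
<stdin>:7: RuntimeWarning: Degrees of freedom <= 0 for slice
  c *= np.true_divide(1, fact)
  c *= np.true_divide(1, fact)
<stdin>:7: RuntimeWarning: Mean of empty slice.
  r = _umath_linalg.det(a, signature=signature)
Traceback (most recent call last):
  File "h.py", line 26, in go
    T=Ro.from_matrix(np.stack([x,y,z],1)); rv=(R.inv()*T).as_rotvec()
  File "scipy/spatial/transform/_rotation.pyx", line 1159, in scipy.spatial.transform._rotation.Rotation.from_matrix
numpy.linalg.LinAlgError: SVD did not converge
```

```bash
python3 - <<'E'
from h import *
c=cam('top'); im=c['image']; P=cloud(c)
m=np.zeros((384,512),bool); m[160:190,218:250]=1
print('max z',np.percentile(P[m][:,2],[50,90,99,100]), np.sort(im.max(2)[m])[:60:6])
m&=(im.max(2)<100)
n,l,st,ce=cv2.connectedComponentsWithStats(m.astype(np.uint8)); k=1+np.argmax(st[1:,4]); print(st,ce)
v,u=np.nonzero(l==k); print(np.percentile(P[v,u,2],[10,50,90]))
w=plane(c,u,v,0.226)[:,:2]; e=np.linalg.eigh(np.cov(w.T))[1][:,1]; ba=np.arctan2(e[1],e[0])%np.pi; b=w.mean(0); print('bar',b,np.degrees(ba),cv2.minAreaRect((w*1000).astype(np.float32)))
go([b[0],b[1],0.33],ba-np.pi/2)
E
```

```text
max z [0.17292289 0.224311   0.22909324 1.23102535] [ 84  87  89  90  92  93  94  95 100 106]
[[     0      0    512    384 196560]
 [   223    169     17     10     48]] [[255.50598799 191.50444648]
 [230.97916667 173.29166667]]
[0.22470103 0.22763479 0.22997929]
bar [0.61990803 0.04729532] 60.25536553766506 ((619.926025390625, 46.93250274658203), (48.60050964355469, 7.215335369110107), 61.36771774291992)
t 0.2 shift [ 58.72 -10.34 -32.05] rot [1.000e-03 1.831e+00 0.000e+00] rows>= 13.5 q6~0.60 F [0.9 0.  0. ] open 0.0915
```

```bash
python3 -m pendant '[[[0,-10.3,0,0,0,0,9],[0,-10.3,0,0,0,0,9],[58.7,-10.3,-32,0,1.83,0,5],[58.7,-10.3,-32,0,1.83,0,5],[58.7,-10.3,-32,0,1.83,0,5],[58.7,-10.3,-32,0,1.83,0,5],[58.7,-10.3,-32,0,1.83,0,5],[58.7,-10.3,-32,0,1.83,0,5],[58.7,-10.3,-32,0,1.83,0,5],[58.7,-10.3,-32,0,1.83,0,5],[58.7,-10.3,-32,0,1.83,0,5],[58.7,-10.3,-32,0,1.83,0,5],[58.7,-10.3,-32,0,1.83,0,5],[58.7,-10.3,-32,0,1.83,0,5],[58.7,-10.3,-32,0,1.83,0,5],[58.7,-10.3,-32,0,1.83,0,5],[58.7,-10.3,-32,0,1.83,0,5],[58.7,-10.3,-32,0,1.83,0,5],[58.7,-10.3,-32,0,1.83,0,5]]]' 30
python3 - <<'E'
from h import *
go([.6199,.047,.33],np.radians(60.5-90))
c=cam('wrist'); save(c,'w1.png'); W=np.linalg.inv(c['camera_from_world']); print(np.round(W,3),c['fx'])
E
```

```text
time: 2.15
tool_pos: [0.6192, 0.0491, 0.3301]
tool_rot: [-1.571, 0.0, -2.087]
contact_force: [-0.2, -0.7, 0.4]
opening: 0.05
t 2.1 shift [0.15 0.01 0.17] rot [ 0.    -0.002 -0.   ] rows>= 0.0 q6~0.59 F [-0.2 -0.7  0.4] open 0.0500
[[ 0.87   0.477  0.124  0.652]
 [-0.493  0.842  0.218  0.107]
 [-0.    -0.251  0.968  0.49 ]
 [ 0.     0.     0.     1.   ]] 293.8944622930765
```

View pics/w1.png

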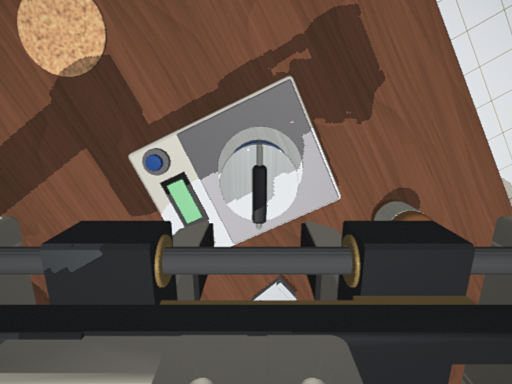

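The wrist view shows the black bar at about (260,194), running upright in the image and centred between the fingers. The mat is at (60,30) and the tare key at (154,162).

```bash
python3 - <<'E'
from h import *
c=cam('wrist'); im=c['image']; m=(im.max(2)<60); m[:150]=0; m[222:]=0; m[:,:235]=0; m[:,285:]=0
n,l,st,ce=cv2.connectedComponentsWithStats(m.astype(np.uint8)); k=1+np.argmax(st[1:,4]); print(st[k],ce[k])
v,u=np.nonzero(l==k); w=plane(c,u,v,0.227)[:,:2]; r=cv2.minAreaRect((w*1000).astype(np.float32)); print(r)
e=np.linalg.eigh(np.cov(w.T))[1][:,1]; ba=np.arctan2(e[1],e[0])%np.pi; print(np.degrees(ba))
b=np.array(r[0])/1000
go([b[0],b[1],0.22-robot.pinch_z],ba-np.pi/2)
h=cv2.cvtColor(im,cv2.COLOR_RGB2HSV); mm=cv2.inRange(h,(100,120,40),(125,255,255)); mm[200:]=0; mm[:,200:]=0; v,u=np.nonzero(mm); print('tare',plane(c,u.mean(),v.mean(),.072))
mm=cv2.inRange(h,(8,90,140),(25,255,255)); mm[100:]=0; mm[:,120:]=0
E
```

```text
[253 165  14  57 662] [259.32628399 190.44108761]
((621.3823852539062, 46.906558990478516), (53.35169219970703, 11.908265113830566), 60.313385009765625)
60.907398154546634
t 2.2 shift [ 0.1  12.92  0.3 ] rot [-0.001 -0.009 -0.001] rows>= 2.6 q6~0.58 F [-0.2  0.9  0.4] open 0.0498
tare [[0.49419231 0.1262039  0.072     ]]
```

```bash
python3 -m pendant '[[[0.1,3,0.3,0,0,0,5],[0.1,6,0.3,0,0,0,5],[0.1,9,0.3,0,0,0,5],[0.1,11,0.3,0,0,0,5],[0.1,12.7,0.3,0,0,0,5],[0.1,12.7,0.3,0,0,0,5],[0.1,12.7,0.3,0,0,0,0.5],[0.1,12.7,0.3,0,0,0,0.5],[0.1,12.7,0.3,0,0,0,0.5],[0.1,12.7,0.3,0,0,0,0.5],[0.1,12.7,0.3,0,0,0,0.5],[0.1,12.7,0.3,0,0,0,0.5],[0.1,11.7,0.3,0,0,0,0.5],[0.1,9.7,0.3,0,0,0,0.5],[0.1,6.7,0.3,0,0,0,0.5],[0.1,4.7,0.3,0,0,0,0.5],[0.1,4.7,0.3,0,0,0,0.5]]]' 40
python3 - <<'E'
from h import *
go([.4617,.3632,.285],np.radians(-29.5))
s=status.observe(); print(s['tool_pos'])
c=cam('wrist'); im=c['image']
h=cv2.cvtColor(im,cv2.COLOR_RGB2HSV); mm=cv2.inRange(h,(8,90,120),(25,255,255)); n,l,st,ce=cv2.connectedComponentsWithStats(mm); print([(a,b) for a,b in zip(st,ce) if a[4]>300])
E
```

```text
time: 3.95
tool_pos: [0.6233, 0.0455, 0.2862]
tool_rot: [-1.565, 0.003, -2.089]
contact_force: [0.3, 0.3, -3.5]
opening: 0.0138
t 4.0 shift [-1.960e+01  1.000e-02 -2.977e+01] rot [-0.006 -0.003 -0.003] rows>= 7.1 q6~1.18 F [ 0.3  0.3 -3.5] open 0.0138
[0.62329516 0.04553053 0.28622611]
[(array([     0,      0,    512,    384, 129420], dtype=int32), array([245.75592644, 226.95857673])), (array([    0,     0,   512,   247, 53689], dtype=int32), array([301.14049433,  91.99925497])), (array([257,  51,  50,  28, 411], dtype=int32), array([282.91484185,  64.13138686])), (array([   0,  151,  134,   96, 7122], dtype=int32), array([ 61.56065712, 208.71875878])), (array([  30,  275,   88,   29, 2263], dtype=int32), array([ 73.1166593, 288.2386213])), (array([ 397,  275,   87,   29, 1903], dtype=int32), array([440.61744614, 287.76142932])), (array([ 387,  365,   78,   19, 1406], dtype=int32), array([424.99502134, 373.8200569 ]))]
```

```bash
python3 -m pendant '[[[-3,0,-4.5,0,0,0,0.5],[-6,0,-9,0,0,0,0.5],[-9,0,-13.5,0,0,0,0.5],[-12,0,-18,0,0,0,0.5],[-15,0,-22.5,0,0,0,0.5],[-17.5,0,-26.5,0,0,0,0.5],[-19,0,-29,0,0,0,0.5],[-19.6,0,-29.8,0,0,0,0.5],[-19.6,0,-29.8,0,0,0,0.5],[-19.6,4,-29.8,0,0,0,0.5],[-19.6,8,-29.8,0,0,0,0.5],[-19.6,11,-29.8,0,0,0,0.5],[-19.6,13,-29.8,0,0,0,0.5],[-19.6,14,-29.8,0,0,0,0.5],[-19.6,14.5,-29.8,0,0,0,0.5],[-19.6,14.5,-29.8,0,0,0,0.5]]]'
python3 - <<'E'
from h import *
go([.4617,.3632,.129],np.radians(-29.5))
c=cam('scene'); save(c,'s1.png')
E
```

```text
time: 5.6
tool_pos: [0.4606, 0.3628, 0.1376]
tool_rot: [-1.571, -0.0, -2.09]
contact_force: [-0.2, -0.6, -3.5]
opening: 0.0134
t 5.6 shift [-0.09  0.86  0.07] rot [ 0.    -0.004  0.   ] rows>= 0.2 q6~1.18 F [-0.2 -0.6 -3.5] open 0.0134
```

View pics/s1.png

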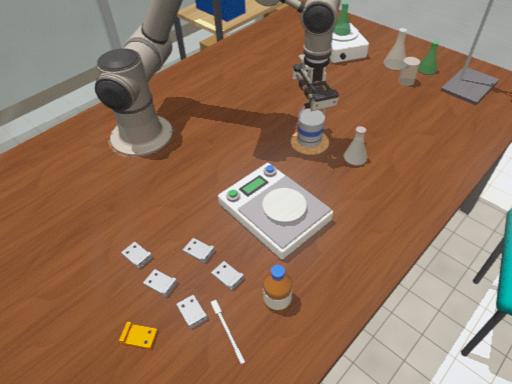

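The canister hangs upright over the mat at (311,135), so I lower it slowly.

```bash
python3 -m pendant '[[[-0.1,0.3,0,0,0,0,0.5],[-0.1,0.6,0,0,0,0,0.5],[-0.1,0.8,0,0,0,0,0.5],[-0.1,0.9,0,0,0,0,0.5],[-0.1,0.9,0,0,0,0,0.5]]]'
```

```text
time: 6.15
tool_pos: [0.4608, 0.3644, 0.1292]
tool_rot: [-1.57, 0.001, -2.089]
contact_force: [-1.4, -1.6, 0.6]
opening: 0.0137
```

```bash
python3 -m pendant '[[[0,0,0,0,0,0,4],[0,0,0,0,0,0,4],[0,0,0,0,0,0,4],[0,0,0,0,0,0,4],[0,-3,0,0,0,0,5],[0,-6,0,0,0,0,5],[0,-10,0,0,0,0,5],[0,-14,0,0,0,0,2],[0,-17,0,0,0,0,0],[0,-17,0,0,0,0,0]]]'
python3 - <<'E'
from h import *
c=cam('top'); save(c,'t2.png'); P=cloud(c); im=c['image']
mm=(P[...,2]>0.085)&(P[...,2]<0.115); mm[:200]=0;mm[260:]=0;mm[:,:100]=0;mm[:,170:]=0
v,u=np.nonzero(mm); print('lid pts',len(u),P[v,u].mean(0), np.ptp(P[v,u],axis=0) if len(u) else 0)
h=cv2.cvtColor(im,cv2.COLOR_RGB2HSV)
for n,lo,hi in [('blue',(100,120,60),(125,255,255)),('green',(45,100,60),(80,255,255))]:
    k=cv2.inRange(h,lo,hi); k[:205]=0;k[245:]=0;k[:,:195]=0;k[:,265:]=0
    a,l,st,ce=cv2.connectedComponentsWithStats(k); print(n,st[1:,4],[plane(c,*q,.072)[0] for q in ce[1:]])
# pan
pm=(P[...,2]>0.07)&(P[...,2]<0.085); pm[:140]=0;pm[215:]=0;pm[:,:205]=0;pm[:,270:]=0
v,u=np.nonzero(pm); (x,y),r=cv2.minEnclosingCircle(np.stack([u,v],1).astype(np.float32)); print('pan',len(u),P[v,u].mean(0),plane(c,u.mean(),v.mean(),.078))
go([.494,.1272,.12],0)
E
```

```text
time: 7.15
tool_pos: [0.4621, 0.3653, 0.3039]
tool_rot: [-1.566, 0.009, -2.089]
contact_force: [-0.0, 0.1, 0.5]
opening: 0.0307
lid pts 591 [0.46107244 0.36057836 0.09941159] [0.08428064 0.08568559 0.02629817]
blue [27] [array([0.49317911, 0.12857824, 0.072     ])]
green [26] [array([ 0.4810561 , -0.01506474,  0.072     ])]
pan 1211 [0.62207181 0.04607768 0.07829465] [[0.62203365 0.04610604 0.078     ]]
t 7.2 shift [19.1  18.05 14.56] rot [-0.003 -0.518 -0.004] rows>= 6.0 q6~0.25 F [-0.3 -0.5 -0.6] open 0.0269
```

```bash
python3 -m pendant '[[[4,0,3,0,-0.15,0,0],[8,0,6,0,-0.3,0,0],[12,0,9,0,-0.45,0,0],[16,4,12,0,-0.52,0,0],[19,8,14.5,0,-0.52,0,0],[19.1,12,14.55,0,-0.52,0,0],[19.1,16,14.55,0,-0.52,0,0],[19.1,18,14.55,0,-0.52,0,0],[19.1,18,14.55,0,-0.52,0,0]]]'
python3 - <<'E'
from h import *
go([.4935,.1275,.0665],0)
E
```

```text
time: 8.1
tool_pos: [0.4891, 0.1256, 0.1143]
tool_rot: [-1.581, -0.001, -1.57]
contact_force: [-0.4, -0.1, 0.5]
opening: 0.0006
t 8.1 shift [-0.2   4.78  0.48] rot [0.01  0.001 0.001] rows>= 1.0 q6~0.25 F [-0.4 -0.1  0.5] open 0.0006
```

```bash
python3 -m pendant '[[[-0.2,2,0.4,0,0,0,0],[-0.2,3.5,0.4,0,0,0,0],[-0.2,4.3,0.4,0,0,0,0],[-0.2,4.6,0.4,0,0,0,0],[-0.2,4.8,0.4,0,0,0,0],[-0.2,4.8,0.4,0,0,0,0],[-0.2,4.8,0.4,0,0,0,0]]]'
```

```text
time: 8.8
tool_pos: [0.4968, 0.1285, 0.0714]
tool_rot: [-1.57, 0.0, -1.569]
contact_force: [-1.0, 0.5, 0.6]
opening: 0.0007
```

```bash
python3 -m pendant '[[[0,0.2,-0.3,0,0,0,0],[0,0.4,-0.3,0,0,0,0],[0,0.55,-0.3,0,0,0,0],[0,0.55,-0.3,0,0,0,0],[0,0.55,-0.3,0,0,0,0]]]'
```

```text
time: 9.3
tool_pos: [0.494, 0.1284, 0.0661]
tool_rot: [-1.569, 0.0, -1.569]
contact_force: [-1.2, -0.3, 10.3]
opening: 0.0005
```

```bash
cat >> h.py <<'E'
def piece(guess,name=None):
    """wrist look -> foot centre, yaw of the white piece nearest guess, from range cloud"""
    c=cam('wrist'); 
    if name: save(c,name)
    P=cloud(c); im=c['image']; hsv=cv2.cvtColor(im,cv2.COLOR_RGB2HSV)
    m=(P[...,2]>0.006)&(P[...,2]<0.035)&(hsv[...,1]<80)&(np.hypot(P[...,0]-guess[0],P[...,1]-guess[1])<0.07)
    m=cv2.morphologyEx(m.astype(np.uint8),cv2.MORPH_OPEN,np.ones((3,3)))
    n,l,st,ce=cv2.connectedComponentsWithStats(m)
    k=1+np.argmax(st[1:,4]); v,u=np.nonzero(l==k); p=P[v,u]
    r=cv2.minAreaRect((p[:,:2]*1000).astype(np.float32)); b=cv2.boxPoints(r)/1000
    cen=np.array(r[0])/1000
    e=b[1]-b[0] if np.linalg.norm(b[1]-b[0])>np.linalg.norm(b[2]-b[1]) else b[2]-b[1]
    e/=np.linalg.norm(e); hi=p[p[:,2]>0.018,:2]
    if (hi.mean(0)-cen)@e<0: e=-e
    print('piece',np.round(cen,4),'size',np.round(r[1],1),'yaw deg %.1f'%np.degrees(np.arctan2(e[1],e[0])),'px',st[k],'nlip',len(hi),'lip at',np.round(np.median((hi-cen)@e),3),'z',np.round(np.percentile(p[:,2],[20,95]),3))
    return cen,np.arctan2(e[1],e[0]),e
E
python3 - <<'E'
from h import *
go([.519,-.186,.2],np.radians(-79))
E
```

```text
t 9.3 shift [ 31.44 -13.39   2.46] rot [-1.000e-03  1.381e+00 -1.000e-03] rows>= 9.2 q6~1.03 F [-1.2 -0.3 10.3] open 0.0005
```

```bash
python3 -m pendant '[[[0,-4,0,0,0,0,0],[0,-8,0,0,0,0,0],[4,-13.4,0,0,0.14,0,7],[8,-13.4,0,0,0.28,0,7],[12,-13.4,0,0,0.42,0,7],[16,-13.4,1,0,0.56,0,7],[20,-13.4,1,0,0.7,0,7],[24,-13.4,1,0,0.84,0,7],[28,-13.4,2,0,0.98,0,7],[30,-13.4,2.5,0,1.12,0,7],[31.4,-13.4,2.5,0,1.26,0,7],[31.4,-13.4,2.5,0,1.38,0,7],[31.4,-13.4,2.5,0,1.38,0,7],[31.4,-13.4,2.5,0,1.38,0,7]]]'
python3 - <<'E'
from h import *
cen,y,e=piece([.519,-.186],'w2.png')
g=cen+.003*e; go([g[0],g[1],.004],y-np.pi/2)
E
```

```text
time: 10.7
tool_pos: [0.5188, -0.1853, 0.1988]
tool_rot: [-1.572, -0.001, -2.945]
contact_force: [0.1, -0.4, 0.4]
opening: 0.0702
piece [ 0.5188 -0.1879] size [71.9 45.5] yaw deg 11.9 px [ 238  146   41   60 2302] nlip 376 lip at 0.031 z [0.013 0.024]
t 10.8 shift [-0.25 19.49  0.27] rot [ 0.001 -0.011  0.001] rows>= 3.9 q6~1.02 F [ 0.9  1.  -0.1] open 0.0700
```

View pics/w2.png

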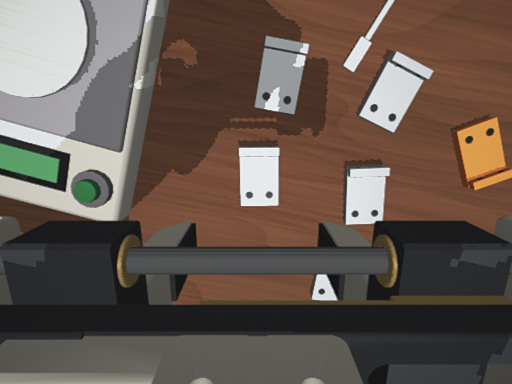

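The wrist view shows the first piece at (259,177), lip up towards the balance's rear. The others are at (281,75), (397,92), (366,195) and (322,290), and the orange decoy at (483,152).

```bash
python3 -m pendant '[[[-0.2,4,0.2,0,0,0,7],[-0.2,8,0.2,0,0,0,7],[-0.2,12,0.2,0,0,0,7],[-0.2,16,0.2,0,0,0,7],[-0.2,18,0.2,0,0,0,7],[-0.2,19.2,0.2,0,0,0,7],[-0.2,19.4,0.2,0,0,0,7],[-0.2,19.4,0.2,0,0,0,4],[-0.2,19.4,0.2,0,0,0,4],[-0.2,19.4,0.2,0,0,0,4],[-0.2,19.4,0.2,0,0,0,4],[-0.2,19.4,0.2,0,0,0,4],[-0.2,18.4,0.2,0,0,0,4],[-0.2,16,0.2,0,0,0,4],[-0.2,12,0.2,0,0,0,4],[-0.2,8,0.2,0,0,0,4],[-0.2,4,0.2,0,0,0,4],[-0.2,4,0.2,0,0,0,4]]]' 25
python3 - <<'E'
from h import *
go([.622,.056,.16],0)
E
```

```text
time: 12.55
tool_pos: [0.5242, -0.1885, 0.1655]
tool_rot: [-1.564, 0.009, -2.949]
contact_force: [0.1, -0.1, -0.9]
opening: 0.0455
t 12.6 shift [-14.28   0.52 -22.13] rot [-0.012 -1.378 -0.003] rows>= 9.2 q6~0.09 F [ 0.1 -0.1 -0.9] open 0.0455
```

```bash
python3 -m pendant '[[[-1.5,0.5,-2.5,0,-0.14,0,4],[-3,0.5,-5,0,-0.28,0,4],[-4.5,0.5,-7.5,0,-0.42,0,4],[-6,0.5,-10,0,-0.56,0,4],[-7.5,0.5,-12.5,0,-0.7,0,4],[-9,0.5,-15,0,-0.84,0,4],[-10.5,0.5,-17.5,0,-0.98,0,4],[-12,0.5,-19.5,0,-1.12,0,4],[-13.5,0.5,-21,0,-1.26,0,4],[-14.3,0.5,-22.1,0,-1.38,0,4],[-14.3,0.5,-22.1,0,-1.38,0,4],[-14.3,0.5,-22.1,0,-1.38,0,4],[-14.3,0.5,-22.1,0,-1.38,0,4],[-14.3,0.5,-22.1,0,-1.38,0,4]]]'
python3 - <<'E'
from h import *
go([.622,.056,.083],0)
print(status.observe()['tool_pos'])
E
```

```text
time: 13.95
tool_pos: [0.6192, 0.0563, 0.1543]
tool_rot: [-1.571, -0.0, -1.571]
contact_force: [-0.6, -0.1, -1.7]
opening: 0.0457
t 13.9 shift [0.03 7.13 0.28] rot [ 0. -0.  0.] rows>= 1.4 q6~0.09 F [-0.6 -0.1 -1.7] open 0.0457
[0.61917256 0.05626195 0.15426647]
```

```bash
python3 -m pendant '[[[0,2,0.25,0,0,0,4],[0,4,0.25,0,0,0,4],[0,5.5,0.25,0,0,0,4],[0,6.5,0.25,0,0,0,4],[0,6.9,0.25,0,0,0,4],[0,7.1,0.25,0,0,0,4],[0,7.15,0.25,0,0,0,4],[0,7.15,0.25,0,0,0,4]]]'
```

```text
time: 14.75
tool_pos: [0.6223, 0.0568, 0.0843]
tool_rot: [-1.569, -0.0, -1.569]
contact_force: [-3.0, 0.1, 5.9]
opening: 0.0456
```

```bash
python3 -m pendant '[[[0,0,0,0,0,0,7],[0,0,0,0,0,0,7],[0,0,0,0,0,0,7],[0,0,0,0,0,0,7],[0,-1.5,0,0,0,0,7],[0,-4,0,0,0,0,7],[0,-8,0,0,0,0,7],[0,-11.5,0,0,0,0,7],[0,-11.5,0,0,0,0,7],[0,-11.5,0,0,0,0,7],[0,-11.5,0,0,0,0,7]]]'
python3 - <<'E'
from h import *
go([.632,-.186,.2],np.pi/2)
cen,y,e=piece([.622,.053],'w3.png') if 0 else (0,0,0)
c=cam('wrist'); save(c,'w3.png'); P=cloud(c)
m=(P[...,2]>0.084)&(P[...,2]<0.11)&(np.hypot(P[...,0]-.622,P[...,1]-.046)<.07)
r=cv2.minAreaRect((P[m][:,:2]*1000).astype(np.float32)); print(r,np.percentile(P[m][:,2],[20,95]))
E
```

```text
time: 15.85
tool_pos: [0.6212, 0.0572, 0.1962]
tool_rot: [-1.573, 0.0, -1.569]
contact_force: [0.1, 0.0, 0.3]
opening: 0.0698
t 15.8 shift [24.32 -0.39  1.03] rot [ 0.002 -1.569 -0.002] rows>= 10.5 q6~-1.86 F [0.1 0.  0.3] open 0.0698
((622.2002563476562, 52.95972442626953), (46.03467559814453, 71.72431182861328), 0.5461531281471252) [0.09102652 0.10179219]
```

View pics/w3.png

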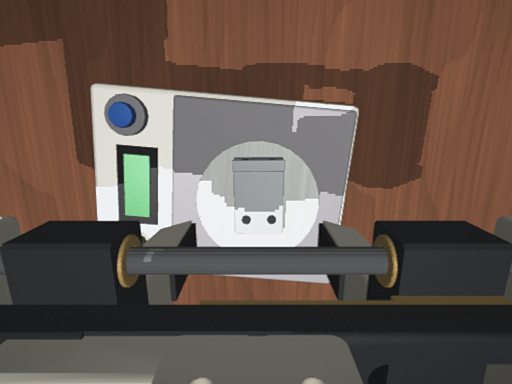

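Piece 1 lies level on the pan at (258,195) with its lip to +y. The measured centre is (0.6222, 0.0530), as planned.

```bash
python3 -m pendant '[[[2,-0.4,0,0,-0.14,0,7],[5,-0.4,0,0,-0.28,0,7],[8,-0.4,0,0,-0.42,0,7],[11,-0.4,0,0,-0.56,0,7],[14,-0.4,0,0,-0.7,0,7],[17,-0.4,0,0,-0.84,0,7],[19,-0.4,1,0,-0.98,0,7],[21,-0.4,1,0,-1.12,0,7],[23,-0.4,1,0,-1.26,0,7],[24.3,-0.4,1,0,-1.4,0,7],[24.3,-0.4,1,0,-1.5,0,7],[24.3,-0.4,1,0,-1.57,0,7],[24.3,-0.4,1,0,-1.57,0,7],[24.3,-0.4,1,0,-1.57,0,7],[24.3,-0.4,1,0,-1.57,0,7]]]'
python3 - <<'E'
from h import *
cen,y,e=piece([.632,-.186])
g=cen+.003*e; go([g[0],g[1],.004],y+np.pi/2)
E
```

```text
time: 17.4
tool_pos: [0.6323, -0.1856, 0.2011]
tool_rot: [-1.57, 0.001, -0.0]
contact_force: [0.1, 0.0, -0.5]
opening: 0.07
piece [ 0.6329 -0.1897] size [72.5 46. ] yaw deg 1.6 px [ 234  146   40   62 2356] nlip 335 lip at 0.03 z [0.013 0.024]
t 17.4 shift [ 0.36 19.73 -0.41] rot [-0.    -0.028 -0.001] rows>= 3.9 q6~-1.89 F [-0.8  0.5  0.6] open 0.0696
```

```bash
python3 -m pendant '[[[0.3,4,-0.4,0,-0.03,0,7],[0.35,8,-0.4,0,-0.03,0,7],[0.35,12,-0.4,0,-0.03,0,7],[0.35,16,-0.4,0,-0.03,0,7],[0.35,18,-0.4,0,-0.03,0,7],[0.35,19.4,-0.4,0,-0.03,0,7],[0.35,19.7,-0.4,0,-0.03,0,7],[0.35,19.7,-0.4,0,-0.03,0,4],[0.35,19.7,-0.4,0,-0.03,0,4],[0.35,19.7,-0.4,0,-0.03,0,4],[0.35,19.7,-0.4,0,-0.03,0,4],[0.35,19.7,-0.4,0,-0.03,0,4],[0.35,18.4,-0.4,0,-0.03,0,4],[0.35,16,-0.4,0,-0.03,0,4],[0.35,12,-0.4,0,-0.03,0,4],[0.35,8,-0.4,0,-0.03,0,4],[0.35,4,-0.4,0,-0.03,0,4],[0.35,4,-0.4,0,-0.03,0,4],[0.35,4,-0.4,0,-0.03,0,4],[0.35,4,-0.4,0,-0.03,0,4]]]'
python3 - <<'E'
from h import *
go([.622,.036,.16],0)
E
```

```text
time: 19.45
tool_pos: [0.635, -0.1895, 0.1602]
tool_rot: [-1.569, 0.003, 0.031]
contact_force: [-0.1, -0.3, -1.8]
opening: 0.0455
t 19.4 shift [-0.6   0.06 22.58] rot [ 1.000e-03  1.602e+00 -3.000e-03] rows>= 10.7 q6~0.06 F [-0.1 -0.3 -1.8] open 0.0455
```

```bash
python3 -m pendant '[[[0,0,2,0,0.14,0,4],[0,0,4,0,0.28,0,4],[0,0,6.5,0,0.42,0,4],[0,0,9,0,0.56,0,4],[0,0,11.5,0,0.7,0,4],[0,0,14,0,0.84,0,4],[0,0,16.5,0,0.98,0,4],[-0.3,0,19,0,1.12,0,4],[-0.6,0,21,0,1.26,0,4],[-0.6,0,22.6,0,1.4,0,4],[-0.6,0,22.6,0,1.52,0,4],[-0.6,0,22.6,0,1.6,0,4],[-0.6,0,22.6,0,1.6,0,4],[-0.6,0,22.6,0,1.6,0,4],[-0.6,0,22.6,0,1.6,0,4],[-0.6,0,22.6,0,1.6,0,4]]]'
python3 - <<'E'
from h import *
go([.622,.036,.095],0)
print(status.observe()['tool_pos'])
E
```

```text
time: 21.05
tool_pos: [0.6228, 0.0357, 0.1614]
tool_rot: [-1.571, 0.0, -1.568]
contact_force: [0.1, 0.5, -1.6]
opening: 0.0457
t 21.1 shift [-0.03  6.64 -0.07] rot [ 0.001  0.003 -0.   ] rows>= 1.3 q6~0.06 F [ 0.1  0.5 -1.6] open 0.0457
[0.62277635 0.03570267 0.16137585]
```

```bash
python3 -m pendant '[[[0,2,-0.1,0,0,0,4],[0,4,-0.1,0,0,0,4],[0,5.4,-0.1,0,0,0,4],[0,6.2,-0.1,0,0,0,4],[0,6.5,-0.1,0,0,0,4],[0,6.65,-0.1,0,0,0,4],[0,6.65,-0.1,0,0,0,4],[0,6.65,-0.1,0,0,0,4]]]'
```

```text
time: 21.85
tool_pos: [0.6225, 0.0358, 0.0961]
tool_rot: [-1.569, -0.0, -1.569]
contact_force: [-0.1, -0.1, 1.0]
opening: 0.0459
```

```bash
python3 -m pendant '[[[0,0,0,0,0,0,7],[0,0,0,0,0,0,7],[0,0,0,0,0,0,7],[0,0,0,0,0,0,7],[0,-1.5,0,0,0,0,7],[0,-4,0,0,0,0,7],[0,-8,0,0,0,0,7],[0,-10.5,0,0,0,0,7],[0,-10.5,0,0,0,0,7],[0,-10.5,0,0,0,0,7],[0,-10.5,0,0,0,0,7]]]'
cat >> h.py <<'E'
def pile(n):
    """n pieces expected: measure top piece's foot top level and footprint"""
    c=cam('wrist'); P=cloud(c); z0=.078+.012*n
    near=np.hypot(P[...,0]-.622,P[...,1]-.046)<.07
    m=near&(abs(P[...,2]-z0)<.005); q=P[m]
    A=np.c_[q[:,:2],np.ones(len(q))]; k=np.linalg.lstsq(A,q[:,2],rcond=None)[0]
    print('foot top n',len(q),'z %.4f want %.4f'%(np.median(q[:,2]),z0),'tilt',np.round(k[:2],3))
    m=near&(P[...,2]>z0-.005); print('outline of top two',cv2.minAreaRect((P[m][:,:2]*1000).astype(np.float32)))
    h=near&(P[...,2]>z0+.006); r=cv2.minAreaRect((P[h][:,:2]*1000).astype(np.float32)); print('lip',r,np.median(P[h][:,2]))
    return c
E
python3 - <<'E'
from h import *
go([.521,-.317,.2],np.radians(-79)); pile(2)
E
```

```text
time: 22.95
tool_pos: [0.6212, 0.0359, 0.1987]
tool_rot: [-1.573, 0.0, -1.569]
contact_force: [0.5, 0.1, -0.0]
opening: 0.0699
t 22.9 shift [ 35.27  -0.11 -10.09] rot [0.002 1.381 0.002] rows>= 9.2 q6~0.83 F [ 0.5  0.1 -0. ] open 0.0699
foot top n 4238 z 0.1034 want 0.1020 tilt [ 0.002 -0.026]
outline of top two ((627.1066284179688, 50.453269958496094), (126.2540512084961, 98.212890625), 25.542879104614258)
lip ((627.1066284179688, 50.453269958496094), (126.2540512084961, 98.212890625), 25.542879104614258) 0.29962176515518035
```

```bash
sed -i 's/near=np.hypot(P\[...,0\]-.622,P\[...,1\]-.046)<.07/near=(np.hypot(P[...,0]-.622,P[...,1]-.046)<.07)\&(P[...,2]<z0+.016)/; s/abs(P\[...,2\]-z0)<.005/abs(P[...,2]-z0-.001)<.002/' h.py
python3 -m pendant '[[[3,-0.1,-1,0,0.14,0,7],[6,-0.1,-2,0,0.28,0,7],[9,-0.1,-3,0,0.42,0,7],[12.5,-0.1,-4,0,0.56,0,7],[16,-0.1,-5,0,0.7,0,7],[20,-0.1,-6,0,0.84,0,7],[24,-0.1,-7,0,0.98,0,7],[28,-0.1,-8,0,1.12,0,7],[32,-0.1,-9,0,1.26,0,7],[35.2,-0.1,-10,0,1.38,0,7],[35.2,-0.1,-10,0,1.38,0,7],[35.2,-0.1,-10,0,1.38,0,7],[35.2,-0.1,-10,0,1.38,0,7],[35.2,-0.1,-10,0,1.38,0,7]]]'
python3 - <<'E'
from h import *
cen,y,e=piece([.521,-.317])
g=cen+.003*e; go([g[0],g[1],.004],y-np.pi/2)
E
```

```text
time: 24.4
tool_pos: [0.523, -0.315, 0.201]
tool_rot: [-1.571, -0.0, -2.946]
contact_force: [-0.2, -0.3, 0.5]
opening: 0.0698
piece [ 0.5207 -0.3194] size [72.4 46. ] yaw deg 13.7 px [ 239  148   41   60 2260] nlip 366 lip at 0.031 z [0.013 0.024]
t 24.4 shift [1.000e-02 1.971e+01 3.800e-01] rot [ 0.    -0.045  0.   ] rows>= 3.9 q6~0.78 F [-0.6  0.2  0.3] open 0.0701
```

```bash
python3 -m pendant '[[[0,4,0.4,0,-0.045,0,7],[0,8,0.4,0,-0.045,0,7],[0,12,0.4,0,-0.045,0,7],[0,16,0.4,0,-0.045,0,7],[0,18,0.4,0,-0.045,0,7],[0,19.4,0.4,0,-0.045,0,7],[0,19.65,0.4,0,-0.045,0,7],[0,19.65,0.4,0,-0.045,0,4],[0,19.65,0.4,0,-0.045,0,4],[0,19.65,0.4,0,-0.045,0,4],[0,19.65,0.4,0,-0.045,0,4],[0,19.65,0.4,0,-0.045,0,4],[0,18.4,0.4,0,-0.045,0,4],[0,16,0.4,0,-0.045,0,4],[0,12,0.4,0,-0.045,0,4],[0,8,0.4,0,-0.045,0,4],[0,3,0.4,0,-0.045,0,4],[0,3,0.4,0,-0.045,0,4],[0,3,0.4,0,-0.045,0,4],[0,3,0.4,0,-0.045,0,4]]]'
python3 - <<'E'
from h import *
go([.622,.056,.17],0)
E
```

```text
time: 26.45
tool_pos: [0.5225, -0.3197, 0.1699]
tool_rot: [-1.573, -0.002, -2.904]
contact_force: [-0.5, 0.1, -1.2]
opening: 0.0457
t 26.4 shift [-18.51   0.04 -34.17] rot [ 0.003 -1.333 -0.   ] rows>= 8.9 q6~0.09 F [-0.5  0.1 -1.2] open 0.0457
```

```bash
python3 -m pendant '[[[-2,0,-3.5,0,-0.13,0,4],[-4,0,-7,0,-0.26,0,4],[-6,0,-10.5,0,-0.39,0,4],[-8,0,-14,0,-0.52,0,4],[-10,0,-17.5,0,-0.65,0,4],[-12,0,-21,0,-0.78,0,4],[-14,0,-25,0,-0.91,0,4],[-16,0,-29,0,-1.04,0,4],[-17.5,0,-32,0,-1.18,0,4],[-18.5,0,-34.1,0,-1.3,0,4],[-18.5,0,-34.1,0,-1.333,0,4],[-18.5,0,-34.1,0,-1.333,0,4],[-18.5,0,-34.1,0,-1.333,0,4],[-18.5,0,-34.1,0,-1.333,0,4],[-18.5,0,-34.1,0,-1.333,0,4]]]'
python3 - <<'E'
from h import *
go([.622,.056,.107],0)
print(status.observe()['tool_pos'])
pile(2)
E
```

```text
time: 27.95
tool_pos: [0.6227, 0.054, 0.1709]
tool_rot: [-1.571, 0.0, -1.572]
contact_force: [0.5, -0.6, -0.9]
opening: 0.0456
t 27.9 shift [-0.2   6.39 -0.07] rot [ 0.001 -0.002 -0.   ] rows>= 1.3 q6~0.09 F [ 0.5 -0.6 -0.9] open 0.0456
[0.62270987 0.05402693 0.1709043 ]
foot top n 727 z 0.1018 want 0.1020 tilt [ 0.001 -0.114]
outline of top two ((622.1780395507812, 81.01535034179688), (16.18332862854004, 45.96193313598633), 89.92239379882812)
lip ((0.0, 0.0), (0.0, 0.0), 0.0) nan
  return _methods._mean(a, axis=axis, dtype=dtype,
  ret = ret.dtype.type(ret / rcount)
```

```bash
python3 -m pendant '[[[-0.2,2,-0.1,0,0,0,4],[-0.2,4,-0.1,0,0,0,4],[-0.2,5.2,-0.1,0,0,0,4],[-0.2,5.9,-0.1,0,0,0,4],[-0.2,6.25,-0.1,0,0,0,4],[-0.2,6.4,-0.1,0,0,0,4],[-0.2,6.4,-0.1,0,0,0,4],[-0.2,6.4,-0.1,0,0,0,4]]]'
```

```text
time: 28.8
tool_pos: [0.6224, 0.0567, 0.1079]
tool_rot: [-1.569, 0.0, -1.571]
contact_force: [-0.1, -0.0, 0.1]
opening: 0.0455
```

```bash
python3 -m pendant '[[[0,0.05,0,0,0,0,7],[0,0.05,0,0,0,0,7],[0,0.05,0,0,0,0,7],[0,0.05,0,0,0,0,7],[0,-1.5,0,0,0,0,7],[0,-4,0,0,0,0,7],[0,-8,0,0,0,0,7],[0,-10,0,0,0,0,7],[0,-10,0,0,0,0,7],[0,-10,0,0,0,0,7],[0,-10,0,0,0,0,7]]]'
python3 - <<'E'
from h import *
go([.408,-.309,.2],np.pi/2); save(pile(3),'w4.png')
E
```

```text
time: 29.9
tool_pos: [0.621, 0.0567, 0.2055]
tool_rot: [-1.574, 0.0, -1.571]
contact_force: [-0.6, 0.3, -0.3]
opening: 0.0701
t 29.9 shift [ 36.57   0.6  -21.3 ] rot [ 0.002 -1.571 -0.002] rows>= 10.5 q6~-2.22 F [-0.6  0.3 -0.3] open 0.0701
foot top n 3515 z 0.1155 want 0.1140 tilt [0.    0.011]
outline of top two ((622.23583984375, 48.59458541870117), (46.049346923828125, 81.25645446777344), 0.19366657733917236)
lip ((622.38623046875, 84.01525115966797), (45.4932861328125, 10.110393524169922), 0.2043747752904892) 0.12533438928409396
```

View pics/w4.png

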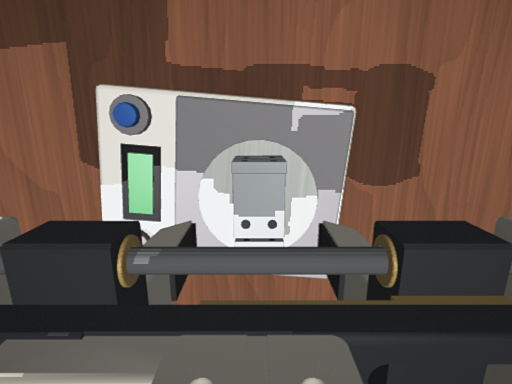

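Piece 3 sits level on the pile with its lip at (259,165). The lip at y = 0.084 puts the foot centre at 0.053.

```bash
python3 -m pendant '[[[3,0.5,-2,0,-0.14,0,7],[6,0.5,-4,0,-0.28,0,7],[9.5,0.5,-6,0,-0.42,0,7],[13,0.5,-8,0,-0.56,0,7],[17,0.5,-10,0,-0.7,0,7],[21,0.5,-12,0,-0.84,0,7],[25,0.5,-14,0,-0.98,0,7],[29,0.5,-16.5,0,-1.12,0,7],[33,0.5,-19,0,-1.26,0,7],[36.5,0.5,-21.3,0,-1.4,0,7],[36.5,0.5,-21.3,0,-1.5,0,7],[36.5,0.5,-21.3,0,-1.57,0,7],[36.5,0.5,-21.3,0,-1.57,0,7],[36.5,0.5,-21.3,0,-1.57,0,7],[36.5,0.5,-21.3,0,-1.57,0,7]]]'
python3 - <<'E'
from h import *
cen,y,e=piece([.408,-.309])
g=cen+.003*e; go([g[0],g[1],.004],y+np.pi/2)
E
```

```text
time: 31.45
tool_pos: [0.409, -0.3078, 0.2018]
tool_rot: [-1.57, 0.001, -0.002]
contact_force: [0.5, 0.2, 0.1]
opening: 0.0698
piece [ 0.4066 -0.3111] size [72.2 46. ] yaw deg 3.2 px [ 234  143   42   63 2347] nlip 338 lip at 0.03 z [0.013 0.024]
t 31.5 shift [ 0.07 19.79 -0.31] rot [-0.    -0.057 -0.   ] rows>= 4.0 q6~-2.28 F [0.  0.  0.1] open 0.0698
```

```bash
python3 -m pendant '[[[0.1,4,-0.3,0,-0.057,0,7],[0.1,8,-0.3,0,-0.057,0,7],[0.1,12,-0.3,0,-0.057,0,7],[0.1,16,-0.3,0,-0.057,0,7],[0.1,18,-0.3,0,-0.057,0,7],[0.1,19.4,-0.3,0,-0.057,0,7],[0.1,19.75,-0.3,0,-0.057,0,7],[0.1,19.75,-0.3,0,-0.057,0,4],[0.1,19.75,-0.3,0,-0.057,0,4],[0.1,19.75,-0.3,0,-0.057,0,4],[0.1,19.75,-0.3,0,-0.057,0,4],[0.1,19.75,-0.3,0,-0.057,0,4],[0.1,18.4,-0.3,0,-0.057,0,4],[0.1,16,-0.3,0,-0.057,0,4],[0.1,12,-0.3,0,-0.057,0,4],[0.1,8,-0.3,0,-0.057,0,4],[0.1,2,-0.3,0,-0.057,0,4],[0.1,2,-0.3,0,-0.057,0,4],[0.1,2,-0.3,0,-0.057,0,4],[0.1,2,-0.3,0,-0.057,0,4]]]'
python3 - <<'E'
from h import *
go([.622,.036,.185],0)
E
```

```text
time: 33.5
tool_pos: [0.4092, -0.3106, 0.1808]
tool_rot: [-1.569, 0.001, 0.056]
contact_force: [0.4, 0.4, -1.2]
opening: 0.0458
t 33.5 shift [23.19 -0.39 33.42] rot [-0.     1.627 -0.003] rows>= 10.8 q6~0.06 F [ 0.4  0.4 -1.2] open 0.0458
```

```bash
python3 -m pendant '[[[2,-0.4,3,0,0.14,0,4],[4,-0.4,6,0,0.28,0,4],[6,-0.4,9,0,0.42,0,4],[8.5,-0.4,12,0,0.56,0,4],[11,-0.4,15.5,0,0.7,0,4],[13.5,-0.4,19,0,0.84,0,4],[16,-0.4,22.5,0,0.98,0,4],[18.5,-0.4,26,0,1.12,0,4],[20.5,-0.4,29.5,0,1.26,0,4],[22.5,-0.4,32.5,0,1.4,0,4],[23.1,-0.4,33.4,0,1.54,0,4],[23.1,-0.4,33.4,0,1.627,0,4],[23.1,-0.4,33.4,0,1.627,0,4],[23.1,-0.4,33.4,0,1.627,0,4],[23.1,-0.4,33.4,0,1.627,0,4],[23.1,-0.4,33.4,0,1.627,0,4]]]'
python3 - <<'E'
from h import *
go([.622,.036,.1185],0)
print(status.observe()['tool_pos'])
E
```

```text
time: 35.1
tool_pos: [0.6215, 0.0347, 0.1858]
tool_rot: [-1.571, 0.0, -1.57]
contact_force: [0.8, 0.6, -1.7]
opening: 0.0451
t 35.1 shift [-0.13  6.73  0.05] rot [ 0.001  0.    -0.   ] rows>= 1.3 q6~0.06 F [ 0.8  0.6 -1.7] open 0.0451
[0.62149312 0.03471768 0.18584764]
```

```bash
python3 -m pendant '[[[-0.1,2,0,0,0,0,4],[-0.1,4,0,0,0,0,4],[-0.1,5.4,0,0,0,0,4],[-0.1,6.2,0,0,0,0,4],[-0.1,6.6,0,0,0,0,4],[-0.1,6.75,0,0,0,0,4],[-0.1,6.75,0,0,0,0,4],[-0.1,6.75,0,0,0,0,4]]]'
```

```text
time: 35.9
tool_pos: [0.6222, 0.036, 0.1196]
tool_rot: [-1.569, -0.0, -1.571]
contact_force: [-0.4, -0.8, 2.9]
opening: 0.0455
```

```bash
python3 -m pendant '[[[0,0,0,0,0,0,7],[0,0,0,0,0,0,7],[0,0,0,0,0,0,7],[0,0,0,0,0,0,7],[0,-1.5,0,0,0,0,7],[0,-4,0,0,0,0,7],[0,-8,0,0,0,0,7],[0,-9.5,0,0,0,0,7],[0,-9.5,0,0,0,0,7],[0,-9.5,0,0,0,0,7],[0,-9.5,0,0,0,0,7]]]'
python3 - <<'E'
from h import *
go([.640,-.314,.2],np.radians(-104.6)); pile(4)
E
```

```text
time: 37.0
tool_pos: [0.6209, 0.0362, 0.2119]
tool_rot: [-1.574, 0.0, -1.571]
contact_force: [0.2, 0.1, -0.8]
opening: 0.0698
t 37.0 shift [35.02  1.17  1.91] rot [0.002 1.826 0.003] rows>= 12.2 q6~1.37 F [ 0.2  0.1 -0.8] open 0.0698
foot top n 4261 z 0.1274 want 0.1260 tilt [ 0.001 -0.016]
outline of top two ((622.0086669921875, 45.933006286621094), (46.132423400878906, 86.38525390625), 0.0019294781377539039)
lip ((622.3032836914062, 8.195168495178223), (45.52448654174805, 10.923530578613281), 0.1826900690793991) 0.1373148705243907
```

```bash
python3 -m pendant '[[[2,1,0,0,0.14,0,7],[4,1,0,0,0.28,0,7],[7,1,0,0,0.42,0,7],[10,1,0,0,0.56,0,7],[13,1,0,0,0.7,0,7],[16,1,0,0,0.84,0,7],[19,1,0,0,0.98,0,7],[22,1,0.5,0,1.12,0,7],[25,1,1,0,1.26,0,7],[28,1,1.5,0,1.4,0,7],[31,1,1.9,0,1.54,0,7],[34,1,1.9,0,1.68,0,6],[35,1,1.9,0,1.826,0,6],[35,1,1.9,0,1.826,0,6],[35,1,1.9,0,1.826,0,6],[35,1,1.9,0,1.826,0,6],[35,1,1.9,0,1.826,0,6]]]'
python3 - <<'E'
from h import *
cen,y,e=piece([.640,-.314],'w5.png')
g=cen-.004*e; go([g[0],g[1],.004],y-np.pi/2)
E
```

```text
time: 38.75
tool_pos: [0.6409, -0.3127, 0.2037]
tool_rot: [-1.571, -0.0, 2.889]
contact_force: [-0.3, -0.9, -0.8]
opening: 0.0601
piece [ 0.6401 -0.3161] size [46.  72.3] yaw deg -13.7 px [ 239  146   40   59 2234] nlip 361 lip at 0.031 z [0.013 0.024]
t 38.8 shift [ 0.4  19.99  0.34] rot [ 0.    -0.013 -0.   ] rows>= 4.0 q6~1.35 F [ 0.4  1.1 -0. ] open 0.0597
```

View pics/w5.png

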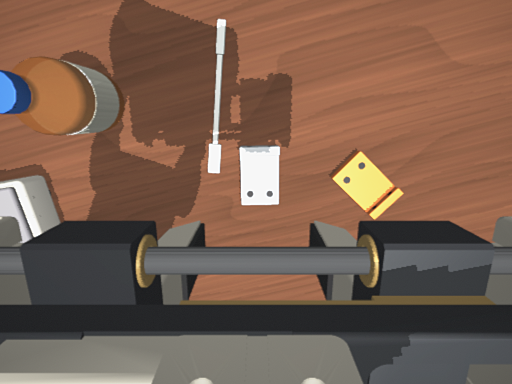

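The last angle is at (259,176). The spatula's near end is at (214,172), close to the left finger, so I grip 13 mm behind the foot's centre with a small opening.

```bash
python3 -m pendant '[[[1.3,4,0.35,0,-0.013,0,5.6],[1.3,8,0.35,0,-0.013,0,5.6],[1.3,12,0.35,0,-0.013,0,5.6],[1.3,16,0.35,0,-0.013,0,5.6],[1.3,18,0.35,0,-0.013,0,5.6],[1.3,19.4,0.35,0,-0.013,0,5.6],[1.3,19.9,0.35,0,-0.013,0,5.6],[1.3,19.9,0.35,0,-0.013,0,4],[1.3,19.9,0.35,0,-0.013,0,4],[1.3,19.9,0.35,0,-0.013,0,4],[1.3,19.9,0.35,0,-0.013,0,4],[1.3,19.9,0.35,0,-0.013,0,4],[1.3,18.4,0.35,0,-0.013,0,4],[1.3,16,0.35,0,-0.013,0,4],[1.3,12,0.35,0,-0.013,0,4],[1.3,8,0.35,0,-0.013,0,4],[1.3,1,0.35,0,-0.013,0,4],[1.3,1,0.35,0,-0.013,0,4],[1.3,1,0.35,0,-0.013,0,4],[1.3,1,0.35,0,-0.013,0,4]]]' 40
python3 - <<'E'
from h import *
go([.622,.040,.195],0)
E
```

```text
time: 40.8
tool_pos: [0.6268, -0.3137, 0.1933]
tool_rot: [-1.571, -0.001, 2.899]
contact_force: [-0.4, -0.6, -1.2]
opening: 0.0449
t 40.8 shift [  8.95  -0.15 -34.22] rot [ 1.000e-03 -1.813e+00  0.000e+00] rows>= 12.1 q6~0.06 F [-0.4 -0.6 -1.2] open 0.0449
```

```bash
python3 -m pendant '[[[0.5,-0.2,-2,0,-0.14,0,4],[1,-0.2,-5,0,-0.28,0,4],[2,-0.2,-8,0,-0.42,0,4],[3,-0.2,-11,0,-0.56,0,4],[4,-0.2,-14,0,-0.7,0,4],[5,-0.2,-17,0,-0.84,0,4],[6,-0.2,-20,0,-0.98,0,4],[6.5,-0.2,-23,0,-1.12,0,4],[7,-0.2,-26,0,-1.26,0,4],[8,-0.2,-29,0,-1.4,0,4],[8.5,-0.2,-32,0,-1.54,0,4],[8.9,-0.2,-34.2,0,-1.68,0,4],[8.9,-0.2,-34.2,0,-1.813,0,4],[8.9,-0.2,-34.2,0,-1.813,0,4],[8.9,-0.2,-34.2,0,-1.813,0,4],[8.9,-0.2,-34.2,0,-1.813,0,4],[8.9,-0.2,-34.2,0,-1.813,0,4]]]'
python3 - <<'E'
from h import *
go([.622,.040,.1305],0)
print(status.observe()['tool_pos'])
c=cam('wrist'); P=cloud(c); h=(np.hypot(P[...,0]-.622,P[...,1]-.053)<.06)&(P[...,2]>.195)&(P[...,2]<.225); print('held lip',cv2.minAreaRect((P[h][:,:2]*1000).astype(np.float32)),np.percentile(P[h][:,2],[5,50,95]))
E
```

```text
time: 42.5
tool_pos: [0.6227, 0.0388, 0.1953]
tool_rot: [-1.572, 0.0, -1.573]
contact_force: [-0.4, -0.4, -0.5]
opening: 0.0449
t 42.5 shift [-0.12  6.48 -0.07] rot [ 0.001 -0.002 -0.   ] rows>= 1.3 q6~0.06 F [-0.4 -0.4 -0.5] open 0.0449
[0.6227244  0.03881723 0.19528472]
held lip ((622.9630126953125, 50.0568962097168), (78.53855895996094, 72.65148162841797), 0.22329768538475037) [0.201506   0.20293609 0.21650783]
```

```bash
python3 -m pendant '[[[-0.1,2,-0.1,0,0,0,4],[-0.1,4,-0.1,0,0,0,4],[-0.1,5.2,-0.1,0,0,0,4],[-0.1,5.9,-0.1,0,0,0,4],[-0.1,6.3,-0.1,0,0,0,4],[-0.1,6.5,-0.1,0,0,0,4],[-0.1,6.5,-0.1,0,0,0,4],[-0.1,6.5,-0.1,0,0,0,4]]]'
```

```text
time: 43.35
tool_pos: [0.6223, 0.0403, 0.1321]
tool_rot: [-1.569, -0.0, -1.571]
contact_force: [-2.4, -0.1, 6.2]
opening: 0.0453
```

Contact made, so I release, rise, and check the pile and the canister.

```bash
python3 -m pendant '[[[0,0,0,0,0,0,7],[0,0,0,0,0,0,7],[0,0,0,0,0,0,7],[0,0,0,0,0,0,7],[0,-1.5,0,0,0,0,7],[0,-4,0,0,0,0,7],[0,-8,0,0,0,0,7],[0,-8,0,0,0,0,7],[0,-8,0,0,0,0,7],[0,-8,0,0,0,0,7]]]'
python3 - <<'E'
from h import *
pile(5); go([.4815,-.0145,.2],0)
c=cam('scene'); save(c,'s2.png')
c=cam('top'); P=cloud(c); mm=(P[...,2]>0.085)&(P[...,2]<0.115); mm[:200]=0;mm[260:]=0;mm[:,:100]=0;mm[:,170:]=0
print('canister',P[mm].mean(0),mm.sum())
E
```

```text
time: 44.35
tool_pos: [0.6212, 0.0405, 0.2095]
tool_rot: [-1.573, 0.0, -1.571]
contact_force: [0.6, -0.2, 0.1]
opening: 0.07
foot top n 4528 z 0.1394 want 0.1380 tilt [-0.     0.012]
outline of top two ((622.1643676757812, 45.56665802001953), (46.16986083984375, 84.24282836914062), 0.33577877283096313)
lip ((621.7310791015625, 82.70504760742188), (45.71251678466797, 9.822755813598633), 0.05846143886446953) 0.14942701312016662
t 44.4 shift [  5.5    0.96 -13.96] rot [ 0.003  0.    -0.   ] rows>= 3.0 q6~-0.03 F [ 0.2  0.3 -0.2] open 0.0700
canister [0.46098483 0.36036308 0.09932491] 599
```

View pics/s2.png

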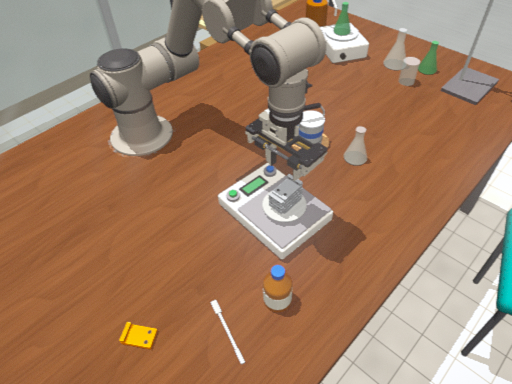

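The scene shows all five angles piled on the pan at (285,197), the canister on its mat and the bystanders untouched. Next is the print key, with the jaws turned so the gripper body stays clear of the pile.

```bash
python3 -m pendant '[[[1.5,0,-4,0,0,0,0],[3,0,-8,0,-0.14,0,0],[4.5,0,-12,0,-0.28,0,0],[5.5,0,-14,0,-0.42,0,0],[5.5,0,-14,0,-0.56,0,0],[5.5,0,-14,0,-0.7,0,0],[5.5,1,-14,0,-0.84,0,0],[5.5,2,-14,0,-0.98,0,0],[5.5,3,-14,0,-1.12,0,0],[5.5,4,-14,0,-1.26,0,0],[5.5,6,-14,0,-1.4,0,0],[5.5,8,-14,0,-1.54,0,0],[5.5,10,-14,0,-1.57,0,0],[5.5,11,-14,0,-1.57,0,0],[5.5,11,-14,0,-1.57,0,0],[5.5,11,-14,0,-1.57,0,0],[5.5,11,-14,0,-1.57,0,0]]]'
python3 - <<'E'
from h import *
go([.4815,-.0148,.066],np.pi/2)
E
```

```text
time: 46.2
tool_pos: [0.4825, -0.0147, 0.1016]
tool_rot: [-1.571, -0.002, -0.001]
contact_force: [0.3, -0.5, 0.3]
opening: 0.0005
t 46.2 shift [-0.11  3.56 -0.01] rot [ 0.    -0.001  0.002] rows>= 0.7 q6~-1.60 F [ 0.3 -0.5  0.3] open 0.0005
```

```bash
python3 -m pendant '[[[-0.1,1,0,0,0,0,0],[-0.1,2,0,0,0,0,0],[-0.1,2.8,0,0,0,0,0],[-0.1,3.2,0,0,0,0,0],[-0.1,3.5,0,0,0,0,0],[-0.1,3.6,0,0,0,0,0],[-0.1,3.6,0,0,0,0,0],[-0.1,3.6,0,0,0,0,0]]]'
```

```text
time: 47.0
tool_pos: [0.4805, -0.0145, 0.066]
tool_rot: [-1.571, 0.0, -0.001]
contact_force: [-6.7, 1.3, 16.8]
opening: 0.0003
```

Key is fully down (16.8 N). I rise clear and do the last check.

```bash
python3 -m pendant '[[[0,-2,0,0,0,0,0],[0,-5,0,0,0,0,0],[0,-9,0,0,0,0,0],[0,-14,0,0,0,0,0],[-4,-19,0,0,0,0,0],[-8,-22,0,0,0,0,0],[-10,-22,0,0,0,0,0],[-10,-22,0,0,0,0,0],[-10,-22,0,0,0,0,0],[-10,-22,0,0,0,0,0]]]'
python3 - <<'E'
from h import *
s=status.observe(); print(s['time'],s['tool_pos'],s['contact_force'])
c=cam('top'); save(c,'t9.png'); P=cloud(c); mm=(P[...,2]>0.085)&(P[...,2]<0.115); mm[:200]=0;mm[260:]=0;mm[:,:100]=0;mm[:,170:]=0
print('canister',P[mm].mean(0),mm.sum())
m=(np.hypot(P[...,0]-.622,P[...,1]-.046)<.07)&(P[...,2]>.09)&(P[...,2]<.17); print('pile',cv2.minAreaRect((P[m][:,:2]*1000).astype(np.float32)),np.percentile(P[m][:,2],[50,97]))
k=c['image'][100:300,60:460]; cv2.imwrite('pics/t9c.png',cv2.resize(cv2.cvtColor(k,cv2.COLOR_RGB2BGR),None,fx=2,fy=2))
E
```

```text
time: 48.0
tool_pos: [0.3815, -0.0146, 0.2841]
tool_rot: [-1.57, 0.001, -0.001]
contact_force: [1.1, 0.8, -0.4]
opening: 0.0005
48.0 [ 0.38145926 -0.01456481  0.28413936] [ 1.07180597  0.76315109 -0.379948  ]
canister [0.46104177 0.36083077 0.09947862] 590
pile ((622.429931640625, 48.0283088684082), (85.22343444824219, 45.315460205078125), 89.86703491210938) [0.13809043 0.14970881]
```

View pics/t9c.png

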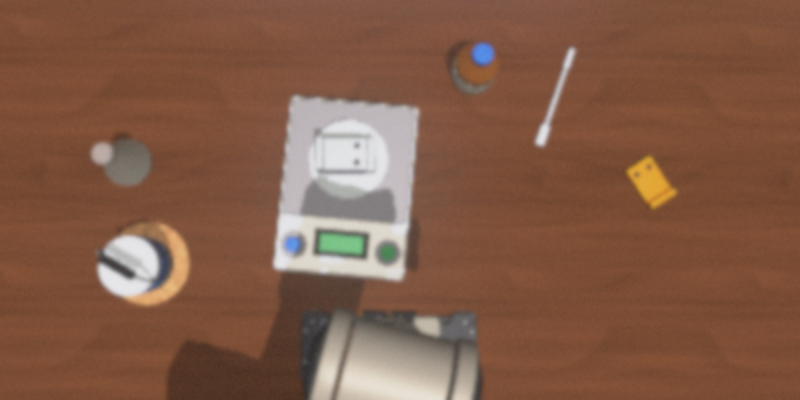

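The top view shows the pile on the pan at (347,155), the keys up, and the flask, bottle and spatula in place. The lid at (128,266) sits left of the mat's centre only by parallax: the range data puts it at (0.461, 0.361), about 2 mm from the mat centre.

```bash
python3 -c "
from cell import robot
print(robot.hand_in())"
```

```text
the job is handed in; nothing more can be done
None
```

The weighing job is done and handed in at about 48 s of the 210 s allowed; hand-in gives no verdict.

- **Canister and tare:** I stood the canister on the cork mat, then pressed the tare key fully down with the pan empty (10 N at the bottom of its travel).
- **Pile and print:** All five angles present are stacked on the pan, lips up and alternating sides. I then let go and pressed the print key fully down (17 N).

My last checks showed:
- **Pile:** The pile's outline is centred within about 2 mm of the pan's centre. Foot centres were planned 7 mm either side of it, and those I could check, angles 1, 3, 4 and 5, came out 6–7 mm off. The pile's height matched five seated angles, about 1.5 mm high throughout, which I take to be camera bias.
- **Level:** The fitted tilts after angles 3, 4 and 5 were at most 0.016 rad. Two fits around angle 2 gave 0.026 and 0.114 rad, the second with the view mostly blocked; I put both down to stray points such as a neighbouring lip. Angle 2's own centre was not measured.
- **Canister:** It is about 2 mm from the mat's centre and had not been knocked.
- **Rest of the scene:** Both keys looked up, the flask, bottle and spatula looked undisturbed, and the arm was clear of everything.

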